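# Seat the domed specimen carrier behind the draught screen

## Robot

A 6-joint arm with a two-finger parallel gripper is mounted at the origin on the work surface. World frame = base frame: x ahead of the robot, y to its left, z up, the work surface at z = 0. Lengths are in m, angles in rad, forces in N, time in s.
With the tool pointing down it reaches from about 0.375 to 0.925 m from the base axis. Payload 5.7 kg.
Tool frame: the origin (TCP) lies on the centre line of the jaws, within the pads' length; the fingertips stand 8 mm ahead of it and the grasp point (between the pads) lies 11 mm behind it; z points along the fingers, y is the line along which they close (so a half turn about z gives the same grasp; the last joint's range is limited). The gripper opens to 85 mm and grips with 20 to 120 N. Pads are 22 mm wide; open, the fingers measure 114 mm over their backs; the gripper's body (76 mm by 85 mm) begins 54 mm behind the grasp point. The pads swing forward as they close: fully open they stand 13 mm farther back than shut.
Start: joints at [-1.296, 0.359, 1.51, -0, 1.272, -0.115], TCP at [0.228, -0.555, 0.239] pointing down, gripper open.
Joint ranges: [-2.97, 2.97], [-1.01, 2.36], [0.21, 2.38], [-0.96, 4.11], [0.2, 2.71], [-2.98, 2.98]. Speed limits (rad/s): [2.39, 2.39, 3.14, 3.14, 3.14, 3.14].

## Interface

Orientations are given as a unit quaternion [w, x, y, z].
In Python, from rig import * gives the robot as it stands. The module is installed in compiled form; this text tells all that it offers.
- The arm moves only by the tool step_arm, never from a script. Its argument "increments" is a list of rows, each a list of 6 numbers: the shift along the tool's x, y, z in mm, then the turn, a rotation vector about the tool's x, y, z in degrees. A call has 1 to 10 rows; each row is the pose to reach, as a shift and turn from the pose commanded when the call began, along the tool's axes at that moment; what a row does not reach only later rows make up. A row lasts 1/12 s, in which the tool goes at most 41.7 mm and 7.16 degrees, less where a joint would pass 70% of its speed; a pose out of reach is approached as far as the arm can. A call with a gripper value outside its range is refused whole. "jaw" is the finger opening in mm, from 0 to 85.4, set as the call begins (left out, the last holds). The fingers move at their own pace and stop on an object; the grip force is fixed at half the most. Time passes only in rows, so rows that repeat a pose let the fingers close. It gives the time, the measured TCP pose, the force, the opening and the grip force at its end, in the units of the state.
- get_obs(): the state, without advancing time (a new reading comes with each control period).
- read_camera(name): name is "side" or "top"; returns the picture (420x560x3 uint8, red, green, blue); there is no depth.
- camera_model(name): a dict with "fov_y" (degrees; the focal length in pixels is half the picture's height over the tangent of half this angle, whatever the lens; pixels are square), "cx", "cy" (the principal point, pixels), "T" (4x4, takes a point from camera to world coordinates). Camera axes: x right, y down, z forward; pixel columns grow to the right and rows downward; lengths in m; the calibration is good to about 2 mm. A picture is of the moment at which its call begins. camera_model takes no time and is no camera call.
- sign_off(): hands the job in; it is judged then, once.
Trained networks look in the newest picture that a camera, given by its name, has taken for a name from the list of things; names that differ only in an ending like _2 or _b are one class to them, and where a whole thing is asked for, a point or a joint stands for the part that bears it (a point fixed in the world has none). Each returns a list of dicts, best first, with "conf" (0 to 1); they miss things now and then, are a little off and sometimes report something else, mostly with a low value. They report only what shows in the picture. A call takes as long as a camera call.
- spot_in(camera, label): "location" ([x, y, z] in m, in world coordinates, good to about 4 mm: the middle of the surface that is visible of it).
- mark_of(camera, label): "location" ([x, y, z] in m, in world coordinates, good to about 4 mm: a listed point, or the origin of a listed thing).
The state is a dict: "time_s": time; "q": joint angles; "joint_velocities": joint speeds; "effort": joint torques, N m; "tool_pos": TCP position; "tool_rot": TCP orientation; "contact_force": force on the tool from outside, world axes, zero at the start; "torque": the same for the moment, N m; "width": finger opening in m; "grasp_force": force on a finger pad.
Only numpy, scipy, OpenCV 4.12 (cv2) and the standard library are available. Lean on these libraries where they do the work, as an engineer would, in place of code of your own. Each camera call takes 0.05 s, during which the arm holds its last target. There are 200 camera calls.

## Task

The white domed specimen carrier has to go into the concave seat behind the low draught screen. Slide the screen panel that stands in front of the seat fully open past its neighbour, push the carrier across the deck and through the gap, without lifting it off the deck or tipping it over, until its rounded base has dropped into the seat and sits centred and level, then slide that panel fully shut again. Leave the dish, tray, jar and other loose things around it where they are.

Things in the scene. Friction and masses are not known exactly. Their poses are not given: they have to be found in the camera images.
- dock: Grey viewing stage, fixed: a deck 376 mm wide (y), its flat top 30 mm above the table, with a low glass screen across it. Origin: on the table under the middle of the screen; x away from the robot, y left along the screen, z up; yaw within 0.12 rad. Front deck: x = -165 to +16 mm. Behind it lie two black blocks, centred at x = 86, y = +86 and -86 mm. 40 mm end posts stand at y = +-183 mm.
- panel_left (a joint): How far (m) the left screen panel is open: 0 shut, 0.15 fully open, in front of the right one. Opens to the right (dock -y), starts 0 to 30 mm ajar, needs about 2 N, stays where left. Panel: framed glass, 170 mm wide, 8 mm thick, top edge 41 mm above the deck, on the front track (dock x = -8 mm); shut it spans dock y = +1 to +171 mm.
- panel_right (a joint): How far (m) the right screen panel is open: 0 shut, 0.15 fully open, behind the left one. Opens to the left (dock +y). Otherwise the same as the left panel, but on the rear track (dock x = +8 mm); shut it spans dock y = -171 to -1 mm. The two panels never touch each other.
- left_pull (a point): Middle of the top of the left panel's orange pull: an upright tab rising 24 mm above the panel's top edge near its outer end (at dock y = +146 mm when shut), 10 mm thick (x), 24 mm wide (y). This point is 65 mm above the deck and moves with the panel. The tab can be pushed from either side.
- right_pull (a point): Middle of the top of the right panel's orange pull, the same tab near that panel's outer end (at dock y = -146 mm when shut).
- seat: Black slippery plastic block 140 x 170 mm (x, y), its flat top 29 mm above the table, with a concave dish in its centre: mouth 70 mm across, ringed in white, sloping to a flat floor 58 mm across, 9 mm deep. It is fixed, behind the left or the right panel (varies). Origin: on the table, under the dish's centre.
- plain: Black block of the same outline and height with a flat white top and no dish, behind the other panel; fixed. Origin: on the table under its centre.
- carrier: White round specimen carrier, 0.2 to 0.4 kg, on the front deck. Base domed: flat foot 51 mm across, widening to 74 mm at 15 mm height; red bumper band 76 mm across at 15 to 22 mm; above it 70 mm; cork top at 44 mm, beetle to 58 mm. Origin: centre of the foot, z up. Pushed over the dish it drops in and centres itself, the foot 9 mm below the block's top (origin 20 mm above the table).
- petri: Open glass dish, 84 mm across, 16 mm high, on the plain block. Not to be disturbed.
- tray: White divided specimen tray, 140 x 110 x 30 mm, on the table to the right. Not to be disturbed.
- jar: Amber jar, 60 mm across, 85 mm high, on the left. Not to be disturbed.
- bowl: Blue bowl, 110 mm across, 50 mm high, on the left. Not to be disturbed.
- brush: Brush with a wooden handle, 170 mm long, on the right near the robot. Not to be disturbed.
- figurine: Small figurine, 95 mm high on a 50 mm base, on the left. Not to be disturbed.
- box: Wooden box, 100 x 130 x 50 mm, on the far right. Not to be disturbed.

How it is judged:
On the way, in this order (a step that is already met when the one before it is completed fails the run):
1. the panel in front of the seat is slid open, at least 120 mm (((y of seat in the frame of dock above 0 m and value of joint panel_left above 0.12 m) or (y of seat in the frame of dock below 0 m and value of joint panel_right above 0.12 m))), for 0.2 s.
2. the carrier's domed base sits in the dish, centred and level (horizontal distance between carrier and seat below 0.005 m and z of carrier in the frame of seat below 0.0218 m and angle between carrier's own z axis and vertical below 0.07 rad), for 0.3 s.
At the end, for the whole second after the job is handed in: The carrier sits in the dish of the seat block: its axis within 5 mm of the dish's centre, its foot at least 7 mm below the block's top, tilted less than 0.07 rad, at rest; and the panel in front of the seat is shut to within 12 mm (all of step 2 and ((y of seat in the frame of dock above 0 m and value of joint panel_left below 0.012 m) or (y of seat in the frame of dock below 0 m and value of joint panel_right below 0.012 m)) and linear speed of carrier below 0.02 m/s and angular speed of carrier below 0.2 rad/s); the robot touches nothing.
It fails at once if the carrier is lifted more than 20 mm off the deck (z of carrier in the frame of dock above 0.05 m).
It fails at once if the carrier is tipped over (more than 45 degrees) (angle between carrier's own z axis and vertical above 0.785 rad).
It fails at once if something else is moved by more than 25 mm (distance of any of petri, tray, jar, bowl, brush, figurine, box from where it was at the start of the episode above 0.025 m).
It also fails if it takes over 67 s, if anything falls off the work surface, if the arm or the gripper's body presses on something with over 40 N, if the wrist force passes 120 N, or if a joint passes its speed limit or range.

## Working session

There is one attempt and no reset: what is moved stays moved. The work goes in short steps, Python scripts to look and compute and a tool call to move; the robot and the scene stay as the last step left them, time stands still between calls to the robot, and variables do not carry over. Pictures are saved under pics/ and viewed, at most 10 in all, crops included, and the job is handed in when it is done.

Besides the shell and the picture viewer there is one more tool, called as name(argument=value, ...) on one line, values as JSON. step_arm: Moves the arm, as the interface text tells. Its arguments: {"type":"object","properties":{"increments":{"type":"array","items":{"type":"array","items":{"type":"number"}}},"jaw":{"type":"number"}},"required":["increments"]}

```bash
mkdir -p pics; python3 - <<'E'
from rig import *
import cv2,numpy as np
for c in ["top","side"]:
    cv2.imwrite(f"pics/{c}0.png",read_camera(c)[:,:,::-1])
for c in ["top","side"]:
  for n in ["dock","seat","plain","carrier","left_pull","right_pull","petri"]:
    for d in mark_of(c,n)[:2]: print(c,n,np.round(d["location"],3),round(d["conf"],2))
o=get_obs();print(o["time_s"],o["tool_pos"],o["tool_rot"])
E
```

```text
top dock [0.593 0.027 0.   ] 0.79
top seat [ 0.678 -0.058  0.002] 0.81
top plain [0.684 0.116 0.002] 0.57
top carrier [ 0.489 -0.009  0.028] 0.77
top carrier [ 0.676 -0.056  0.   ] 0.22
top left_pull [0.588 0.151 0.095] 0.7
top left_pull [ 0.594  0.028 -0.002] 0.54
top right_pull [ 0.598 -0.114  0.093] 0.76
top right_pull [ 0.686  0.116 -0.001] 0.67
top petri [0.689 0.121 0.032] 0.88
side dock [ 0.589  0.03  -0.001] 0.59
side dock [ 0.689 -0.373 -0.001] 0.17
side seat [ 0.671 -0.061  0.001] 0.76
side plain [0.679 0.115 0.001] 0.56
side carrier [ 0.494 -0.008  0.026] 0.7
side left_pull [0.588 0.151 0.095] 0.97
side right_pull [ 0.596 -0.111  0.092] 0.96
side petri [0.685 0.115 0.028] 0.96
side petri [ 0.597 -0.11   0.093] 0.2
0.8 [ 0.22797659 -0.55497887  0.23930468] [-2.54751239e-05  9.81070245e-01  1.93652197e-01 -9.45854488e-06]
```

```bash
python3 -c "
import cv2,numpy as np
print(0)"
```

```text
0
```

View pics/top0.png

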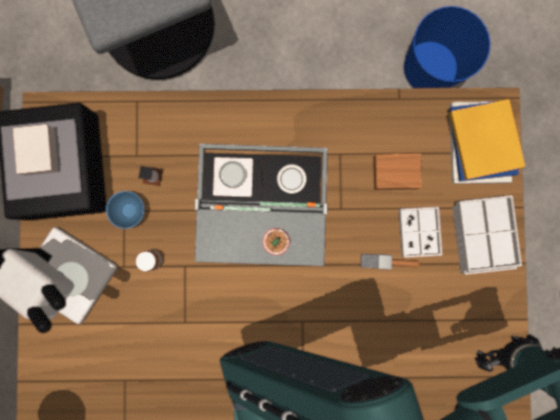

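View pics/side0.png

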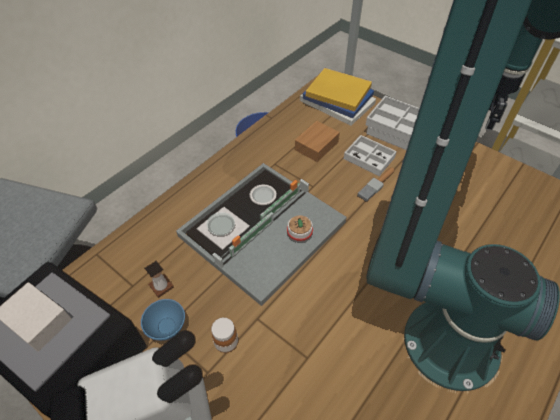

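The top picture shows the carrier at about (276,241). The seat ring is at (291,179), behind the right panel, and the petri dish is on the left block. The pulls are at about (214,207) left and (312,205) right. The side view agrees. The dock is at about (0.591, 0.0285) with yaw about -0.03. I'll move to the right of the right pull with the jaws closed.

step_arm(increments=[[36,-16,4,0,0,3],[73,-32,8,0,0,6],[109,-48,12,0,0,9],[146,-63,16,0,0,12],[182,-79,20,0,0,15],[219,-95,24,0,0,18],[255,-111,28,0,0,21],[291,-127,32,0,0,24.1],[328,-143,36,0,0,24.1],[364,-158,40,0,0,24.1]], jaw=0)

```text
time_s: 1.63
tool_pos: [0.5058, -0.2687, 0.1993]
tool_rot: [0.0, 1.0, -0.016, 0.0]
contact_force: [1.4, -0.4, -0.0]
width: -0.0008
grasp_force: 0.0
```

```bash
cat > h.py <<'E'
from rig import *
import numpy as np
from scipy.spatial.transform import Rotation as R
D=np.array([0.591,0.0285]);YAW=-0.03
def dock(p):
    c,s=np.cos(YAW),np.sin(YAW);d=np.array(p[:2])-D
    return np.round(1000*np.array([c*d[0]+s*d[1],-s*d[0]+c*d[1]]),1)
def st():
    o=get_obs();X=R.from_quat(np.roll(o["tool_rot"],-1)).as_matrix()
    print("t",round(o["time_s"],2),"tcp dock",dock(o["tool_pos"]),"z",round(1000*o["tool_pos"][2],1),"yaw",round(np.degrees(np.arctan2(X[1,0],X[0,0])),2),"tilt",round(X[2,2],4),"F",np.round(o["contact_force"],1),"w",round(o["width"],4))
def see(*ns,cams=("top","side")):
    for c in cams:
        read_camera(c)
        for n in ns:
            for d in mark_of(c,n)[:1]: print(c,n,"dock",dock(d["location"]),"z",round(1000*d["location"][2]),round(d["conf"],2))
E
python3 -c "
from h import *
st();see('dock','seat','plain','carrier','left_pull','right_pull')"
```

```text
t 1.63 tcp dock [ -76.2 -299.7] z 199.3 yaw -1.78 tilt -1.0 F [ 1.4 -0.4 -0. ] w -0.0008
top dock dock [ 3.6 -3.2] z 1 0.7
top seat dock [ 88.6 -81.3] z 0 0.69
top plain dock [88.3 87.5] z 0 0.7
top carrier dock [-99.2 -40. ] z 27 0.78
top left_pull dock [ -6.7 124.3] z 96 0.46
top right_pull dock [  12.3 -138.7] z 91 0.62
side dock dock [-2.6  1.5] z -1 0.62
side seat dock [ 85.3 -86.6] z -3 0.86
side plain dock [83.2 90.8] z 2 0.87
side carrier dock [-97.2 -39.4] z 29 0.65
side left_pull dock [ -9.2 120.6] z 91 0.77
side right_pull dock [   8.5 -135.7] z 96 0.7
```

step_arm(increments=[[15,-20,8,0,0,0],[35,-45,20,0,0,0],[55,-70,35,0,0,0],[75,-95,50,0,0,0],[85,-110,65,0,0,0],[85,-116,85,0,0,0],[85,-120,100,0,0,0],[85,-122,108,0,0,0],[85,-122,111,0,0,0],[85,-122,111,0,0,0]])

```text
time_s: 3.17
tool_pos: [0.593, -0.1514, 0.0878]
tool_rot: [-0.0, 1.0, -0.016, -0.001]
contact_force: [-0.3, 0.3, 0.7]
width: -0.0002
grasp_force: 0.0
```

```bash
python3 -c "
from h import *
import cv2
st();see('right_pull')
a=read_camera('side')[150:270,160:360];b=read_camera('top')[130:280,180:340]
cv2.imwrite('pics/c1.png',np.hstack([cv2.resize(a,(400,240)),cv2.resize(b,(256,240))])[:,:,::-1])"
```

```text
t 3.17 tcp dock [   7.4 -179.8] z 87.8 yaw -1.78 tilt -1.0 F [-0.3  0.3  0.7] w -0.0002
top right_pull dock [  11.5 -141.5] z 91 0.71
side right_pull dock [   9.3 -136.8] z 93 0.91
```

View pics/c1.png

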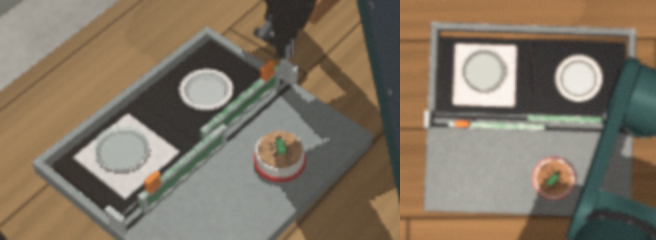

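The fingertip stands just right of the orange right pull (270,70 in the crop). Next I push it left.

step_arm(increments=[[1,-8,0,0,0,0],[1,-16,0,0,0,0],[1,-30,0,0,0,0],[1,-48,0,0,0,0],[1,-66,0,0,0,0],[1,-84,0,0,0,0],[1,-102,0,0,0,0],[1,-120,0,0,0,0],[1,-134,0,0,0,0],[1,-143,0,0,0,0]])

```text
time_s: 4.3
tool_pos: [0.599, -0.006, 0.0886]
tool_rot: [-0.0, 1.0, -0.015, 0.0]
contact_force: [1.3, -2.3, 0.7]
width: -0.0002
grasp_force: 1.0
```

```bash
python3 -c "
from h import *
st();see('right_pull','left_pull')"
```

```text
t 4.3 tcp dock [  9.  -34.3] z 88.6 yaw -1.68 tilt -1.0 F [ 1.3 -2.3  0.7] w -0.0002
top left_pull dock [ -5.7 122.2] z 95 0.64
side right_pull dock [12.5 -5.6] z 94 0.72
side left_pull dock [ -5.2 118.6] z 93 0.59
```

step_arm(increments=[[0,-3,0,0,0,0],[0,-5,0,0,0,0],[0,-7,0,0,0,0],[0,-9,0,0,0,0],[0,-9,0,0,0,0]])

```text
time_s: 5.02
tool_pos: [0.5989, 0.0009, 0.0882]
tool_rot: [-0.0, 1.0, -0.015, -0.0]
contact_force: [0.3, -1.5, -0.1]
width: -0.0002
grasp_force: 0.4
```

```bash
python3 -c "
from h import *
st();see('right_pull')"
```

```text
t 5.02 tcp dock [  8.7 -27.4] z 88.2 yaw -1.77 tilt -1.0 F [ 0.3 -1.5 -0.1] w -0.0002
side right_pull dock [ 9.2 -1.3] z 91 0.64
```

step_arm(increments=[[0,-2,0,0,0,0],[0,-3,0,0,0,0],[0,-4,0,0,0,0],[0,-5,0,0,0,0],[0,-5,0,0,0,0]])

```text
time_s: 5.63
tool_pos: [0.5992, 0.006, 0.0883]
tool_rot: [-0.0, 1.0, -0.015, -0.0]
contact_force: [0.0, -0.6, -0.0]
width: 0.0
grasp_force: 0.4
```

step_arm(increments=[[0,-1,0,0,0,0],[0,-2,0,0,0,0],[0,-3,0,0,0,0],[0,-4,0,0,0,0]])

```text
time_s: 5.97
tool_pos: [0.5993, 0.0098, 0.0883]
tool_rot: [-0.0, 1.0, -0.015, -0.0]
contact_force: [-1.2, -1.6, -0.5]
width: -0.0
grasp_force: 1.3
```

```bash
python3 -c "
from h import *
import cv2
st();see('right_pull','carrier','left_pull')"
```

```text
t 5.97 tcp dock [  8.9 -18.4] z 88.3 yaw -1.77 tilt -1.0 F [-1.2 -1.6 -0.5] w -0.0
top right_pull dock [-149.9 -376.7] z 4 0.63
top carrier dock [-98.7 -42.5] z 29 0.91
top left_pull dock [ -4.4 123.7] z 94 0.45
side right_pull dock [13.8  8.7] z 96 0.8
side carrier dock [-93.4 -38.1] z 29 0.9
side left_pull dock [ -7.9 121.3] z 94 0.97
```

step_arm(increments=[[0,10,0,0,0,0],[0,12,-25,0,0,0],[-20,8,-50,0,0,7],[-50,0,-55,0,0,14],[-80,-8,-55,0,0,21],[-110,-14,-55,0,0,28],[-135,-19,-52,0,0,35],[-150,-19,-45,0,0,42],[-150,-19,-35,0,0,44],[-150,-19,-25,0,0,44]], jaw=50)

```text
time_s: 7.2
tool_pos: [0.449, 0.0333, 0.1136]
tool_rot: [-0.0, 0.921, -0.39, 0.0]
contact_force: [0.2, 0.3, 0.1]
width: 0.0501
grasp_force: 0.0
```

```bash
python3 -c "
from h import *
import cv2
st();see('right_pull','carrier')
b=read_camera('side')[150:300,160:380]
cv2.imwrite('pics/c2.png',cv2.resize(b,(660,450))[:,:,::-1])"
```

```text
t 7.2 tcp dock [-142.1    0.6] z 113.6 yaw -45.9 tilt -1.0 F [0.2 0.3 0.1] w 0.0501
top right_pull dock [90.3 89.9] z -3 0.48
top carrier dock [-101.9  -39.5] z 26 0.6
side right_pull dock [10.9  6.8] z 96 0.88
side carrier dock [-97.9 -39.9] z 28 0.69
```

View pics/c2.png

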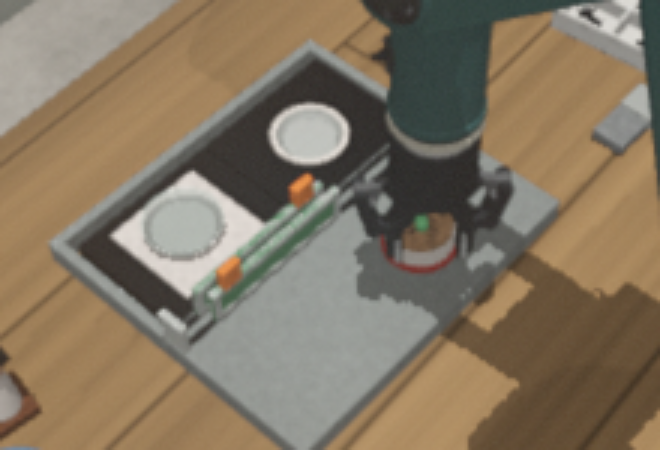

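The panel is open (its pull is at (302,190) in the crop), and the gripper hovers behind the carrier. I'll lower it and push diagonally with the spread fingers.

step_arm(increments=[[0,0,20,0,0,0],[0,0,45,0,0,0],[0,0,63,0,0,0],[0,0,70,0,0,0],[4,0,70,0,0,0],[10,0,70,0,0,0],[16,0,70,0,0,0],[22,0,70,0,0,0],[28,0,70,0,0,0],[34,0,70,0,0,0]])

```text
time_s: 8.38
tool_pos: [0.4738, 0.0088, 0.0439]
tool_rot: [-0.0, 0.921, -0.389, -0.0]
contact_force: [-2.7, 2.9, 3.5]
width: 0.0501
grasp_force: 2.3
```

step_arm(increments=[[6,0,0,0,0,0],[12,0,0,0,0,0],[18,0,0,0,0,0],[24,0,0,0,0,0],[30,0,0,0,0,0],[36,0,0,0,0,0],[42,0,0,0,0,0],[47,0,0,0,0,0],[50,0,0,0,0,0],[51,0,0,0,0,0]])

```text
time_s: 9.22
tool_pos: [0.5096, -0.028, 0.0433]
tool_rot: [-0.0, 0.921, -0.389, -0.0]
contact_force: [-3.9, 3.8, 4.9]
width: 0.0501
grasp_force: 3.3
```

```bash
python3 -c "
from h import *
st();see('carrier','seat')"
```

```text
t 9.22 tcp dock [-79.6 -58.9] z 43.3 yaw -45.79 tilt -1.0 F [-3.9  3.8  4.9] w 0.0501
top carrier dock [ -5.  120.1] z 95 0.59
top seat dock [ 90.  -84.3] z 0 0.93
side carrier dock [-51.2 -82.7] z 30 0.7
side seat dock [ 87.5 -82.9] z -2 0.93
```

step_arm(increments=[[-10,0,0,0,0,0],[-22,0,0,0,0,0],[-25,7,0,0,0,-7],[-23,15,0,0,0,-14],[-20,23,0,0,0,-21],[-17,31,0,0,0,-28],[-12,38,0,0,0,-35],[-7,42,0,0,0,-42],[-7,42,0,0,0,-44],[-7,42,0,0,0,-44]])

```text
time_s: 10.35
tool_pos: [0.4737, -0.0515, 0.0433]
tool_rot: [-0.0, 1.0, -0.015, 0.0]
contact_force: [-0.2, -0.1, 0.6]
width: 0.05
grasp_force: 0.0
```

```bash
python3 -c "
from h import *
import cv2
st();see('carrier','seat','carrier','seat')
b=read_camera('side')[150:300,160:380]
cv2.imwrite('pics/c3.png',cv2.resize(b,(660,450))[:,:,::-1])"
```

```text
t 10.35 tcp dock [-114.8  -83.5] z 43.3 yaw -1.71 tilt -1.0 F [-0.2 -0.1  0.6] w 0.05
top carrier dock [ 5.1 -1.5] z -2 0.74
top seat dock [ 87.6 -82.2] z -2 0.96
top carrier dock [ 5.1 -1.5] z -2 0.74
top seat dock [ 87.6 -82.2] z -2 0.96
side carrier dock [-52.2 -84.5] z 27 0.56
side seat dock [ 85.1 -85.9] z -1 0.94
side carrier dock [-52.2 -84.5] z 27 0.56
side seat dock [ 85.1 -85.9] z -1 0.94
```

View pics/c3.png

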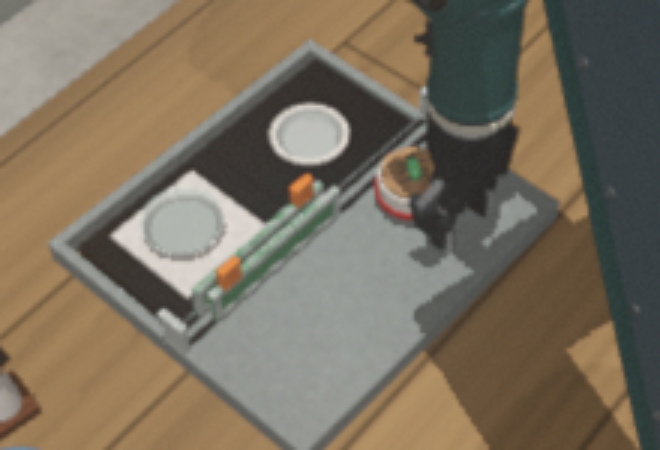

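Carrier at (405,185), gripper squarely behind it and the gap clear ahead. Now the straight push.

step_arm(increments=[[8,0,0,0,0,0],[17,0,0,0,0,0],[26,0,0,0,0,0],[34,0,0,0,0,0],[42,0,0,0,0,0],[50,0,0,0,0,0],[58,0,0,0,0,0],[66,0,0,0,0,0],[74,0,0,0,0,0],[80,0,0,0,0,0]])

```text
time_s: 11.73
tool_pos: [0.5556, -0.0544, 0.0433]
tool_rot: [0.0, 1.0, -0.015, 0.0]
contact_force: [-1.8, 0.4, 0.4]
width: 0.0497
grasp_force: 1.2
```

```bash
python3 -c "
from h import *
st();see('carrier')"
```

```text
t 11.73 tcp dock [-32.9 -83.9] z 43.3 yaw -1.77 tilt -1.0 F [-1.8  0.4  0.4] w 0.0497
side carrier dock [  7.9 -82.1] z 30 0.44
```

step_arm(increments=[[6,0,0,0,0,0],[13,0,0,0,0,0],[20,0,0,0,0,0],[28,0,0,0,0,0],[36,0,0,0,0,0],[44,0,0,0,0,0],[52,0,0,0,0,0],[59,0,0,0,0,0],[65,0,0,0,0,0],[69,0,0,0,0,0]])

```text
time_s: 12.77
tool_pos: [0.6247, -0.0565, 0.0434]
tool_rot: [0.0, 1.0, -0.015, 0.001]
contact_force: [-0.8, 0.2, -0.9]
width: 0.05
grasp_force: 0.5
```

```bash
python3 -c "
from h import *
st();see('carrier','seat')"
```

```text
t 12.77 tcp dock [ 36.2 -84. ] z 43.4 yaw -1.76 tilt -1.0 F [-0.8  0.2 -0.9] w 0.05
top carrier dock [-14.8 397.6] z 2 0.43
top seat dock [-17.9 396.5] z 0 0.21
side carrier dock [ 70.2 -84.6] z 23 0.48
side seat dock [ 84.9 -83.6] z 0 0.67
```

step_arm(increments=[[2,0,0,0,0,0],[4,0,0,0,0,0],[6,0,0,0,0,0],[8,0,0,0,0,0],[10,0,0,0,0,0],[11,0,0,0,0,0],[11,0,0,0,0,0]])

```text
time_s: 13.65
tool_pos: [0.6347, -0.0568, 0.0434]
tool_rot: [-0.0, 1.0, -0.015, 0.0]
contact_force: [0.5, -0.7, 0.5]
width: 0.05
grasp_force: 0.2
```

```bash
python3 -c "
from h import *
import cv2
st();see('carrier',cams=['side'])
b=read_camera('side')[150:300,160:380]
cv2.imwrite('pics/c4.png',cv2.resize(b,(660,450))[:,:,::-1])"
```

```text
t 13.65 tcp dock [ 46.2 -84. ] z 43.4 yaw -1.77 tilt -1.0 F [ 0.5 -0.7  0.5] w 0.05
side carrier dock [ 83.8 -81. ] z 16 0.61
```

View pics/c4.png

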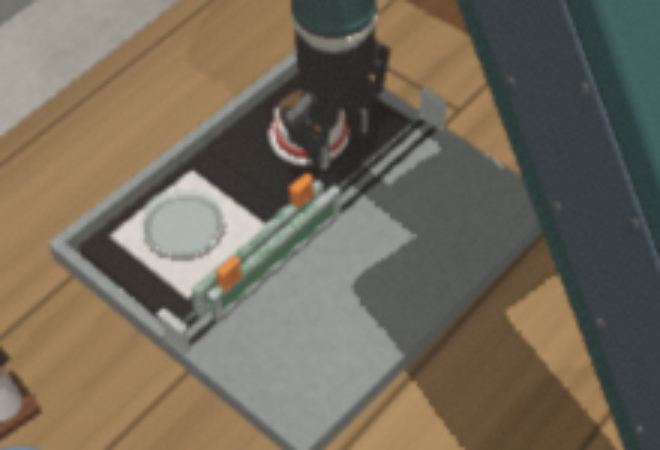

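The carrier looks dropped inside the white ring, at (308,135). I'll back off, rise and close the jaws.

step_arm(increments=[[-8,0,0,0,0,0],[-20,0,0,0,0,0],[-40,0,0,0,0,0],[-65,0,-5,0,0,0],[-90,0,-15,0,0,0],[-110,0,-40,0,0,0],[-120,0,-70,0,0,0],[-120,0,-95,0,0,0],[-120,0,-105,0,0,0]], jaw=50)

```text
time_s: 14.55
tool_pos: [0.5147, -0.0533, 0.1515]
tool_rot: [0.0, 1.0, -0.015, 0.002]
contact_force: [0.8, -0.6, -0.2]
width: 0.0495
grasp_force: 0.0
```

```bash
python3 -c "
from h import *
import cv2
st();see('carrier','seat','right_pull');see('carrier')
b=read_camera('side')[150:300,160:380]
cv2.imwrite('pics/c5.png',cv2.resize(b,(660,450))[:,:,::-1])"
```

```text
t 14.55 tcp dock [-73.9 -84. ] z 151.5 yaw -1.78 tilt -1.0 F [ 0.8 -0.6 -0.2] w 0.0495
top carrier dock [ 82.2 -83.2] z 17 0.75
top seat dock [ 85.9 -84.5] z 2 0.95
top right_pull dock [12.2  5.6] z 90 0.55
side carrier dock [ 85.3 -82.3] z 18 0.98
side right_pull dock [10.4  7.3] z 96 0.87
top carrier dock [ 83.6 -81.7] z 18 0.82
side carrier dock [ 87.7 -83.9] z 19 0.87
```

View pics/c5.png

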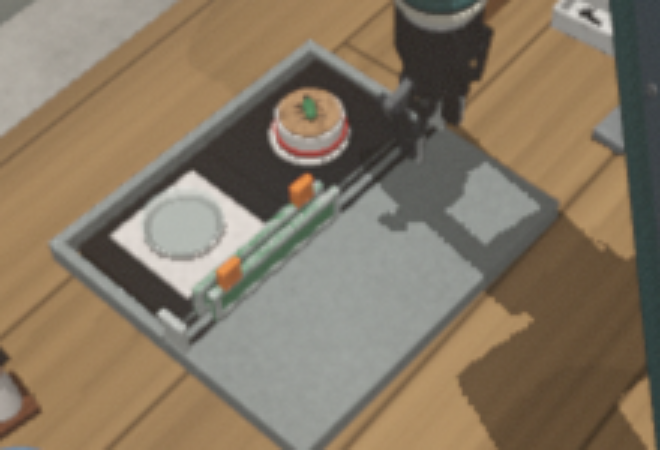

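Carrier seated level in the ring (310,120). Going to the left of the right pull (302,190) with the jaws closed.

step_arm(increments=[[15,-20,0,0,0,0],[35,-45,0,0,0,0],[55,-75,0,0,0,0],[72,-105,2,0,0,0],[83,-125,5,0,0,0],[83,-131,20,0,0,0],[83,-131,40,0,0,0],[83,-131,56,0,0,0],[83,-131,63,0,0,0],[83,-131,63,0,0,0]], jaw=0)

```text
time_s: 16.03
tool_pos: [0.5997, 0.0753, 0.0834]
tool_rot: [0.0, 1.0, -0.015, -0.002]
contact_force: [0.4, -0.6, -0.1]
width: -0.0001
grasp_force: 0.0
```

```bash
python3 -c "
from h import *
st();see('right_pull',cams=['side'])"
```

```text
t 16.03 tcp dock [ 7.3 47.1] z 83.4 yaw -1.76 tilt -1.0 F [ 0.4 -0.6 -0.1] w -0.0001
side right_pull dock [11.   8.3] z 97 0.51
```

step_arm(increments=[[1,5,-4,0,0,0],[1,12,-4,0,0,0],[1,26,-4,0,0,0],[1,44,-4,0,0,0],[1,62,-4,0,0,0],[1,80,-4,0,0,0],[1,98,-4,0,0,0],[1,116,-4,0,0,0],[1,132,-4,0,0,0],[1,142,-4,0,0,0]])

```text
time_s: 16.97
tool_pos: [0.5979, -0.0692, 0.0901]
tool_rot: [0.0, 1.0, -0.016, 0.001]
contact_force: [0.9, 1.8, 1.3]
width: -0.0004
grasp_force: 1.1
```

step_arm(increments=[[0,4,0,0,0,0],[0,8,0,0,0,0],[0,12,0,0,0,0],[0,15,0,0,0,0],[0,17,0,0,0,0],[0,19,0,0,0,0],[0,19,0,0,0,0]])

```text
time_s: 17.55
tool_pos: [0.5973, -0.0857, 0.0892]
tool_rot: [0.0, 1.0, -0.015, -0.0]
contact_force: [-0.7, 0.0, 0.2]
width: 0.0002
grasp_force: 0.2
```

```bash
python3 -c "
from h import *
st();see('right_pull','carrier');see('right_pull')"
```

```text
t 17.55 tcp dock [   9.7 -113.9] z 89.2 yaw -1.74 tilt -1.0 F [-0.7  0.   0.2] w 0.0002
top carrier dock [ 83.2 -84. ] z 19 0.52
side right_pull dock [   7.3 -139.5] z 93 0.64
side carrier dock [ 84.3 -82.3] z 18 0.8
side right_pull dock [  10.5 -137.2] z 95 0.82
```

step_arm(increments=[[0,2,0,0,0,0],[0,3,0,0,0,0],[0,4,0,0,0,0],[0,5,0,0,0,0],[0,6,0,0,0,0]])

```text
time_s: 18.47
tool_pos: [0.5971, -0.0896, 0.0892]
tool_rot: [-0.002, 1.0, -0.016, -0.0]
contact_force: [0.6, 12.3, 1.0]
width: -0.0
grasp_force: 6.2
```

step_arm(increments=[[0,1,0,0,0,0],[0,2,0,0,0,0],[0,3,0,0,0,0]])

```text
time_s: 18.72
tool_pos: [0.597, -0.09, 0.0892]
tool_rot: [-0.004, 1.0, -0.016, -0.0]
contact_force: [2.0, 22.1, 2.1]
width: -0.0003
grasp_force: 11.1
```

```bash
python3 -c "
from h import *
st();see('right_pull',cams=['side'])"
```

```text
t 18.72 tcp dock [   9.6 -118.3] z 89.2 yaw -1.88 tilt -1.0 F [ 2.  22.1  2.1] w -0.0003
side right_pull dock [   9.3 -143.7] z 95 0.73
```

Hard stop reached, so the panel is shut. I'll back off to the left and rise.

step_arm(increments=[[0,-6,0,0,0,0],[0,-14,0,0,0,0],[0,-20,-10,0,0,0],[0,-20,-40,0,0,0],[-20,-20,-75,0,0,0],[-50,-20,-105,0,0,0],[-80,-20,-120,0,0,0],[-100,-20,-125,0,0,0],[-105,-20,-125,0,0,0],[-105,-20,-125,0,0,0]])

```text
time_s: 19.65
tool_pos: [0.4917, -0.0715, 0.2154]
tool_rot: [0.0, 1.0, -0.016, 0.001]
contact_force: [0.2, -0.4, -0.5]
width: 0.0001
grasp_force: 0.0
```

```bash
python3 -c "
from h import *
import cv2
st();see('right_pull','carrier','seat')
b=read_camera('side')[130:300,130:380]
cv2.imwrite('pics/c6.png',cv2.resize(b,(750,510))[:,:,::-1])"
```

```text
t 19.65 tcp dock [ -96.3 -102.9] z 215.4 yaw -1.79 tilt -1.0 F [ 0.2 -0.4 -0.5] w 0.0001
top right_pull dock [  11.7 -143.3] z 96 0.69
top carrier dock [ 80.2 -84.3] z 18 0.7
top seat dock [ 89.9 -86. ] z -1 0.9
side right_pull dock [  11.4 -140. ] z 95 0.63
side carrier dock [ 84.1 -81.3] z 19 0.72
side seat dock [ 86.1 -83.7] z -1 0.67
```

View pics/c6.png

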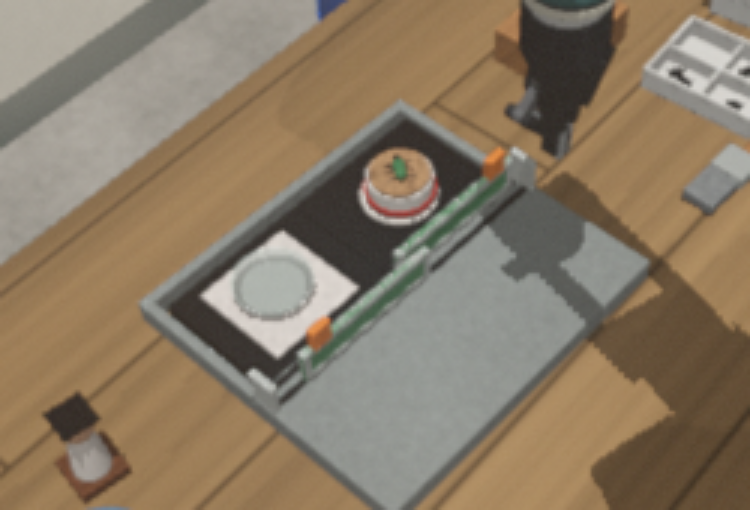

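The right panel is shut, with its pull at (495,162) beside the post. The carrier sits level in the ring at (400,190), and both cameras put its origin at z of about 18-19 mm. The surroundings look untouched and the arm is clear.

```bash
python3 -c "
from rig import *
print(sign_off())"
```

```text
the job is handed in; nothing more can be done
None
```

The job is handed in: the right panel was slid open, the carrier pushed into the seat, and the panel shut to its stop. The final picture shows the carrier level in the dish, with cameras reading its foot about 10 mm below the block's top. `sign_off()` returned no verdict.

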